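Swing the bench magnifier over the hinge

TASK

Three steel fittings lie on the plywood checking board. Take the bench magnifier by its upright knob, swing its arm round until the lens is centred above the butt hinge (the flat one with two leaves), and let go, so that it stays there for the inspector. Leave the hinge lying where it is.

Things in the scene. Friction and masses are not known exactly. Their poses are not given: they have to be found in the camera images.
- hinge_centre (a point): Loose steel butt hinge lying flat, any yaw: two leaves, in all 44 x 52 x 3 mm, joined by an 8 mm barrel along its y axis. Point: its centre, 4 mm above the board. The others are a slide bolt (narrow plate, thick rod through two blocks) and a bow handle (arched bar on two feet); any may lie in any of three places, 90 mm apart, which the lens passes over to within 8 mm.
- lens_centre (a point): Centre of the magnifier's round lens: clear, in a black ring 90 mm across and 12 mm thick, level, its underside 100 mm above the table, well clear of the fittings. It is 115 mm from the pivot and turns with the arm.
- knob_grip (a point): Upright black knob at the arm's outer end, beyond the lens: a cylinder 18 mm in diameter standing from 112 to 170 mm above the table, on a disc 26 mm across, clear on all sides. Point: on its axis, 145 mm above the table, 185 mm from the pivot; pivot, lens centre and knob lie in one line. It is fixed to the arm and turns with it; gripped fingers can slip round it.
- pivot (a point): Upright axis of the magnifier's arm, at the top of a steel post at the far edge of the fixed board (200 x 300 x 15 mm); point 100 mm above the table. The arm swings level only. It starts pointing to the robot's left and swings counterclockwise seen from above, past the robot's side, by some 150 degrees. Friction holds it: about 1.2 N at the knob moves it, and it stays where released.
Things that resemble listed ones, but are neither listed nor needed, are in the scene too. Of the things like the part that bears hinge_centre, leave any that is pink; of the rest the smaller one is meant.

How it is judged:
By the outcome, as a careful person would: the job done as asked, in the order asked, and still so for the second after the job is handed in, with the robot touching nothing.
It also fails if it takes over 48 s, if anything falls off the work surface, if the arm or the gripper's body presses on something with over 40 N, if the wrist force passes 120 N, or if a joint passes its speed limit or range.

ROBOT

A 6-joint arm with a two-finger parallel gripper is mounted at the origin on the work surface. World frame = base frame: x ahead of the robot, y to its left, z up, the work surface at z = 0. Lengths are in mm, angles in degrees, forces in N, time in s.
With the tool pointing down it reaches from about 350 to 850 mm from the base axis. Payload 8.1 kg.
Tool frame: the origin (TCP) lies midway between the tips of the shut fingers; the grasp point (between the pads) lies 19 mm behind it (hold_point_z is the distance from the TCP to the grasp point, in mm); z points along the fingers, y is the direction in which the jaws open and shut (so a half turn about z gives the same grasp; the last joint's range is limited). The gripper opens to 85 mm and grips with 20 to 120 N. Pads are 22 mm wide; open, the fingers measure 114 mm over their backs; the gripper's body (76 mm by 85 mm) begins 54 mm behind the grasp point. The pads swing forward as they close: fully open they stand 13 mm farther back than shut.
Start: joints at [70.279, 7.471, 85.268, -0, 87.261, -4.893], TCP at [153.53, 580.029, 231.292] pointing down, gripper open.
Joint ranges: [-169.43, 169.43], [-51.17, 129.36], [1.28, 143.12], [-76.62, 256.62], [0, 156.53], [-152.29, 152.29]. Speed limits (degrees/s): [136.94, 136.94, 159.86, 180, 180, 180].

INTERFACE

Orientations are given as [roll, pitch, yaw] about the fixed x, y, z axes, in that order (R = Rz(yaw) Ry(pitch) Rx(roll)).
In Python, from bench import sense, snapshot, camera_params, hand_in, hold_point_z gives the robot as it stands.
- The arm moves only by the tool servo_tool, never from a script. Its argument "motion" is a list of rows, each a list of 7 numbers: the finger opening in mm, from 0 to 85.4, then the shift along the tool's x, y, z in mm, then the turn, a rotation vector about the tool's x, y, z in rad. A call has 1 to 10 rows; each row shifts and turns the pose as measured when the row begins, along the tool's axes as they then stand; what a row does not reach is not made up. A row lasts 1/10 s, in which the tool goes at most 50 mm and 8.59 degrees, less where a joint would pass 70% of its speed; a pose out of reach is approached as far as the arm can. A call with a gripper value outside its range is refused whole. The fingers move at their own pace and stop on an object; "force" is the grip in N (left out, the last holds). Time passes only in rows, so rows that do not move let the fingers close. It gives the time, the measured TCP pose, the force and the opening at its end, in the units of the state.
- sense(): the state, without advancing time (a new reading comes with each control period).
- snapshot(name): name is "scene" or "side" or "wrist"; returns the picture (480x640x3 uint8, blue, green, red); there is no depth.
- camera_params(name): a dict with "fx", "fy", "cx", "cy" (pixels), "D" ([k1, k2, p1, p2, k3] as OpenCV has them; the pictures are not rectified), "R" (3x3) and "t" (3): a world point X has camera coordinates R X + t; the wrist camera has in their place "tool_from_camera" (4x4, takes a point from camera to tool coordinates, whose origin is the TCP and whose axes are the flange's). Camera axes: x right, y down, z forward; pixel columns grow to the right and rows downward; lengths in mm; the calibration is good to about 2 mm. A picture is of the moment at which its call begins: read the wrist's pose just before it. camera_params takes no time and is no camera call.
- hand_in(): hands the job in, once; it reports no verdict.
The state is a dict: "time": time; "joint_pos": joint angles; "qd": joint speeds; "joint_efforts": joint torques, N m; "tool_pos": TCP position; "tcp_rot": TCP orientation; "ft_force": force on the tool from outside, world axes, zero at the start; "wrist_torque": the same for the moment, N m; "finger_gap": finger opening in mm.
Only numpy, scipy, OpenCV 4.12 (cv2) and the standard library are available. Lean on these libraries where they do the work, as an engineer would, in place of code of your own. Each camera call takes 0.05 s, during which the arm holds its last target. There are 200 camera calls.

## Working session

There is one attempt and no reset: what is moved stays moved. The work goes in short steps, Python scripts to look and compute and a tool call to move; the robot and the scene stay as the last step left them, time stands still between calls to the robot, and variables do not carry over. Pictures are saved under pics/ and viewed, about 8 in all and at most 12, crops included, and the job is handed in when it is done.

Besides the shell and the picture viewer there is one more tool, called after "Call:" by a JSON object that holds its "op" and its "data", one argument or row to a line. servo_tool: Moves the arm, as the interface text tells. Its arguments: {"type":"object","properties":{"motion":{"type":"array"},"force":{"type":"number"}},"required":["motion"]}

```bash
mkdir -p pics; python3 - <<'E'
from bench import *
import cv2
s=sense();print(s['tool_pos'],s['tcp_rot'],s['finger_gap'],hold_point_z)
for n in("scene","side","wrist"):
    cv2.imwrite(f"pics/{n}0.png",snapshot(n)); print(n,camera_params(n))
E
```

```text
[153.35065003 579.5108207  230.24710165] [-1.79894815e+02 -9.30565369e-03  1.65171597e+02] 85.52247818446169 18.700000000000003
scene {'fx': 492.96752532759336, 'fy': 492.96752532759336, 'cx': 315.0155476210547, 'cy': 238.32887744510106, 'D': array([-0.0651606,  0.       ,  0.       ,  0.       ,  0.       ]), 'R': array([[-0.5380789 ,  0.84289384,  0.00103261],
       [ 0.7234564 ,  0.46246147, -0.51258191],
       [-0.43252968, -0.27506247, -0.85863771]]), 't': array([ 221.64204248, -381.77772401, 1125.45412649])}
side {'fx': 494.46522393871226, 'fy': 494.46522393871226, 'cx': 323.6090679435414, 'cy': 238.9215121482393, 'D': array([-0.02101241,  0.        ,  0.        ,  0.        ,  0.        ]), 'R': array([[-0.94802918, -0.31809481, -0.00750695],
       [-0.22502913,  0.68696887, -0.6909672 ],
       [ 0.22495012, -0.65336779, -0.72284714]]), 't': array([546.1659789 , 138.16437719, 735.80455333])}
wrist {'fx': 332.01331946764515, 'fy': 332.01331946764515, 'cx': 326.43927958034965, 'cy': 239.2246223325282, 'D': array([-0.03635107,  0.        ,  0.        ,  0.        ,  0.        ]), 'tool_from_camera': array([[ 7.19614842e-04, -9.48738879e-01, -3.16060155e-01,
         8.18866137e+01],
       [ 9.99999184e-01,  1.01619706e-03, -7.73559709e-04,
        -9.82413839e-02],
       [ 1.05508557e-03, -3.16059340e-01,  9.48738837e-01,
        -1.42478603e+02],
       [ 0.00000000e+00,  0.00000000e+00,  0.00000000e+00,
         1.00000000e+00]])}
```

View pics/scene0.png

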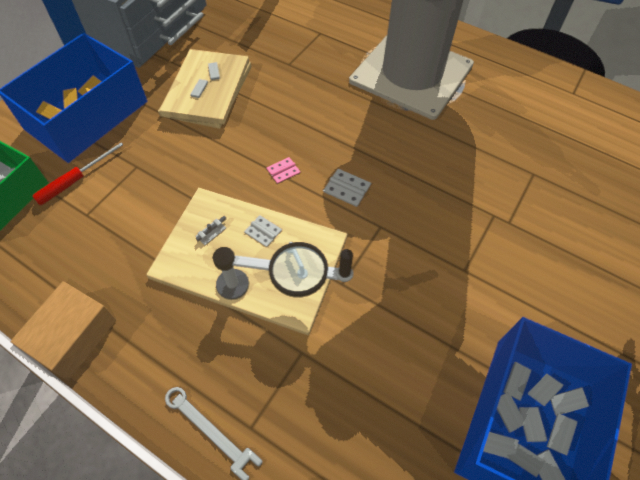

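View pics/side0.png

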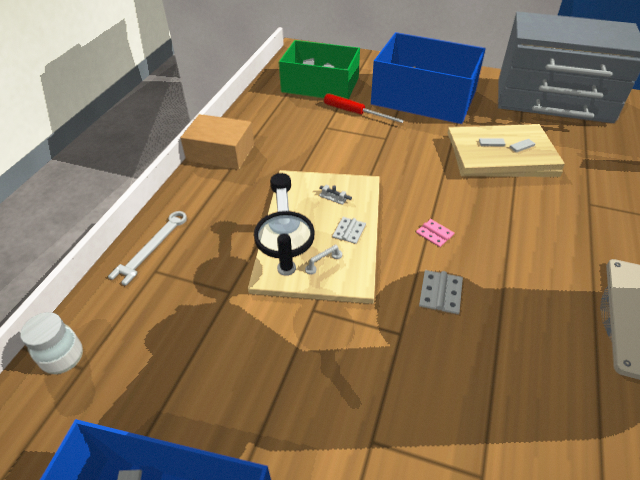

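Hinge-like things in the scene view: pink at (283,169), a large grey one at (347,187), and a small grey one on the board at (263,231). The small grey one is meant: it isn't pink, it's smaller than the other grey one, and it lies on the board. I'll confirm it in an enlarged crop.

```bash
python3 - <<'E'
import cv2,numpy as np
a=cv2.imread("pics/scene0.png")[150:320,190:390]; b=cv2.imread("pics/side0.png")[165:315,235:475]
a=cv2.resize(a,None,fx=4,fy=3.5*4/3.5*0+3.5,interpolation=cv2.INTER_CUBIC) if 0 else cv2.resize(a,(700,595),interpolation=cv2.INTER_CUBIC)
b=cv2.resize(b,(792,495),interpolation=cv2.INTER_CUBIC)
cv2.imwrite("pics/c1.png",a);cv2.imwrite("pics/c2.png",b)
E
```

```text
(no output)
```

View pics/c1.png

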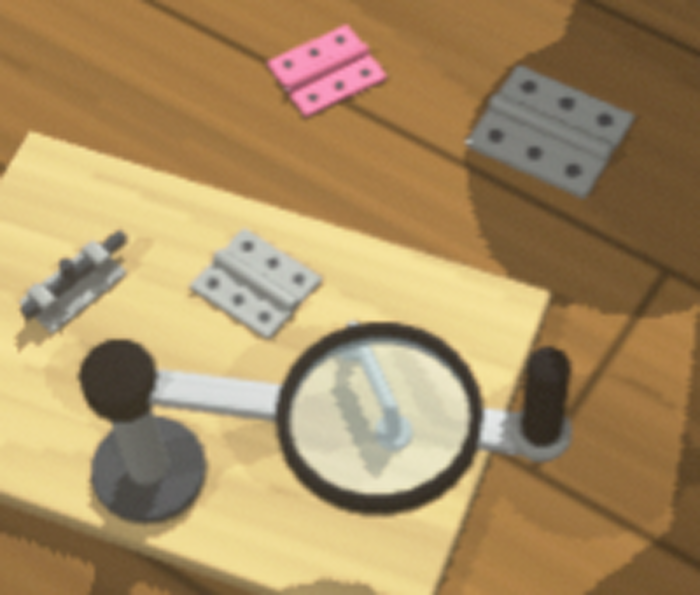

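View pics/c2.png

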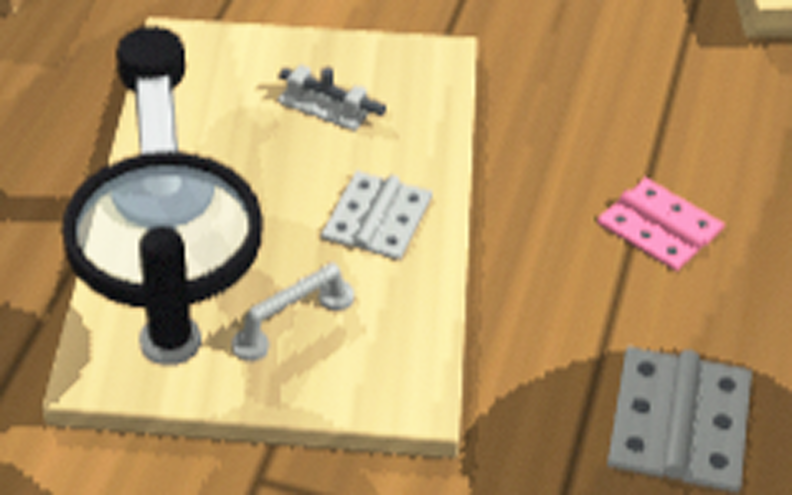

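The small grey hinge on the board is confirmed, with centre at c1 (256,284) and c2 (376,215). It is the middle of the three fittings. The slide bolt is at c1 (72,282) and the bow handle is under the lens. The knob top is at c1 (549,360) and c2 (162,243).

```bash
cat >h.py <<'E'
import cv2,numpy as np
from bench import *
def ray(n,uv):
    c=camera_params(n);K=np.array([[c['fx'],0,c['cx']],[0,c['fy'],c['cy']],[0,0,1]])
    p=cv2.undistortPoints(np.array([[uv]],float),K,c['D'])[0,0]
    if n=='wrist':
        raise SystemExit
    R=np.array(c['R']);o=-R.T@c['t'];return o,R.T@np.r_[p,1]
def atz(n,uv,z):
    o,d=ray(n,uv);return o+d*(z-o[2])/d[2]
def tri(a,b):
    A=[];B=[]
    for n,uv in(('scene',a),('side',b)):
        o,d=ray(n,uv);d/=np.linalg.norm(d);P=np.eye(3)-np.outer(d,d);A.append(P);B.append(P@o)
    return np.linalg.solve(sum(A),sum(B))
E
python3 - <<'E'
from h import *
np.set_printoptions(precision=1,suppress=True)
s=lambda x,y:(190+x/3.5,150+y/3.5); q=lambda x,y:(235+x/3.3,165+y/3.3)
for k,a,b,z in[('hinge',(256,284),(376,215),19),('knobtop',(549,360),(162,243),170),('knobbot',(539,436),(169,340),112),('lens',(379,418),(162,230),106),('cap',(118,378),(151,60),110)]:
    print(k,tri(s(*a),q(*b)),atz('scene',s(*a),z),atz('side',q(*b),z))
E
```

```text
hinge [539.6 -29.4  16.5] [541.1 -27.8  19. ] [538.7 -27.8  19. ]
knobtop [575.8 157.2 169.6] [575.8 157.1 170. ] [575.7 157.9 170. ]
knobbot [578.  157.  108.5] [580.3 158.7 112. ] [576.3 158.7 112. ]
lens [606.3  93.6 104.2] [607.4  94.6 106. ] [605.3  94.7 106. ]
cap [653.5 -11.8 108. ] [654.2 -10.9 110. ] [652.5  -9.6 110. ]
```

Pivot is about (654,-10), and the knob is at (576.5,157.5) at 114.8°. The hinge is at (540,-28), radius 115.4 mm and angle 188.7°, which agrees with the 115 mm given. So the arm must swing about +74°, taking the knob to (471,-38). First I move over to the knob.

Call:
{"op": "servo_tool", "data": {
  "motion": [
    [85,-43,-25,0,0,0,0],
    [85,-43,-25,0,0,0,0],
    [85,-43,-25,0,0,0,0],
    [85,-43,-25,0,0,0,0],
    [85,-43,-25,0,0,0,0],
    [85,-43,-25,0,0,0,0],
    [85,-43,-25,0,0,0,0],
    [85,-43,-25,0,0,0,0],
    [85,-43,-25,0,0,0,0],
    [85,-43,-25,0,0,0,0]
  ],
  "force": 40
}}

```text
time: 1.15
tool_pos: [504.6, 226.5, 226.8]
tcp_rot: [-179.8, -0.2, 165.9]
ft_force: [0.9, 1.0, 0.4]
finger_gap: 85.1
```

Call:
{"op": "servo_tool", "data": {
  "motion": [
    [85,0,0,0,0,0,0.145],
    [85,0,0,0,0,0,0.145],
    [85,0,0,0,0,0,0.145],
    [85,0,0,0,0,0,0.145],
    [85,0,0,0,0,0,0.145],
    [85,0,0,0,0,0,0.145],
    [85,0,0,0,0,0,0]
  ]
}}

```text
time: 1.85
tool_pos: [508.5, 217.9, 223.5]
tcp_rot: [-179.4, 0.1, 114.2]
ft_force: [0.4, 0.3, 0.1]
finger_gap: 85.2
```

```bash
cat >>h.py <<'E'
from scipy.spatial.transform import Rotation as Ro
def rel(x,y,z,yaw):
    s=sense();Rt=Ro.from_euler('xyz',s['tcp_rot'],degrees=True)
    print('t',s['time'],'pos',s['tool_pos'],'rot',s['tcp_rot'],'F',s['ft_force'],'gap',s['finger_gap'])
    print('shift',Rt.inv().apply(np.r_[x,y,z]-s['tool_pos']),'turn',(Rt.inv()*Ro.from_euler('xyz',[180,0,yaw],degrees=True)).as_rotvec())
np.set_printoptions(precision=3,suppress=True)
E
python3 -c "
from h import *
rel(576.5,157.5,230,114.8)"
```

```text
t 1.85 pos [508.513 217.921 223.497] rot [-179.431    0.143  114.159] F [0.381 0.31  0.08 ] gap 85.18455330956334
shift [-82.97   37.238  -6.666] turn [-0.01   0.002 -0.011]
```

Call:
{"op": "servo_tool", "data": {
  "motion": [
    [85,-28,12,-2,-0.01,0,-0.01],
    [85,-28,12,-2,0,0,0],
    [85,-27,13,0,0,0,0],
    [85,0,0,0,0,0,0]
  ]
}}

```text
time: 2.25
tool_pos: [578.0, 157.1, 226.7]
tcp_rot: [-179.9, 0.1, 116.0]
ft_force: [-0.4, 0.4, -0.2]
finger_gap: 85.0
```

```bash
python3 -c "
from h import *
rel(576.5,157.5,126,114.8)
cv2.imwrite('pics/w1.png',snapshot('wrist'))"
```

```text
t 2.25 pos [577.984 157.143 226.704] rot [-179.945    0.116  116.024] F [-0.441  0.43  -0.232] gap 85.04015011682979
shift [  1.176  -1.08  100.703] turn [-0.001  0.002  0.021]
```

View pics/w1.png

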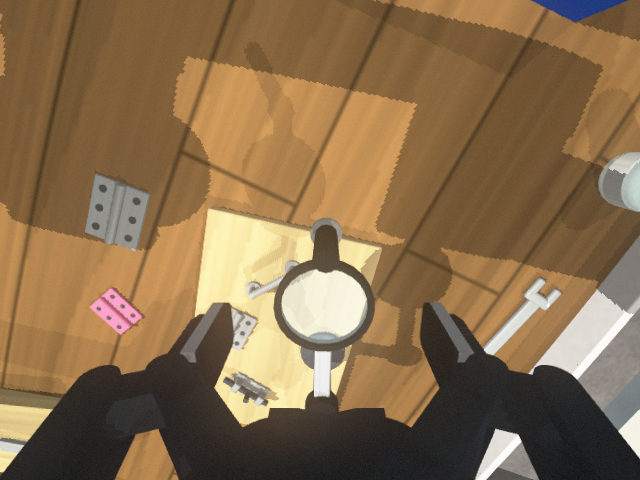

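The wrist view shows the knob (column about 326) midway between the fingers (about 228 and 425) and the arm lined up with the tool's x axis. The space below is clear, so I descend.

Call:
{"op": "servo_tool", "data": {
  "motion": [
    [85,1,-1,25,0,0,0.02],
    [85,0,0,25,0,0,0],
    [85,0,0,25,0,0,0],
    [85,0,0,25,0,0,0],
    [85,0,0,0,0,0,0]
  ]
}}

```text
time: 2.8
tool_pos: [573.3, 161.8, 124.4]
tcp_rot: [-180.0, -0.0, 115.8]
ft_force: [0.1, -0.4, -0.4]
finger_gap: 84.7
```

```bash
python3 -c "
from h import *
rel(576.5,157.5,126,114.8)
cv2.imwrite('pics/s2.png',cv2.resize(snapshot('side')[130:330,200:440],(720,600)))"
```

```text
t 2.8 pos [573.294 161.788 124.403] rot [-179.98    -0.031  115.8  ] F [ 0.127 -0.368 -0.384] gap 84.72726411501478
shift [-5.255  1.02  -1.6  ] turn [-0.    -0.001  0.017]
```

View pics/s2.png

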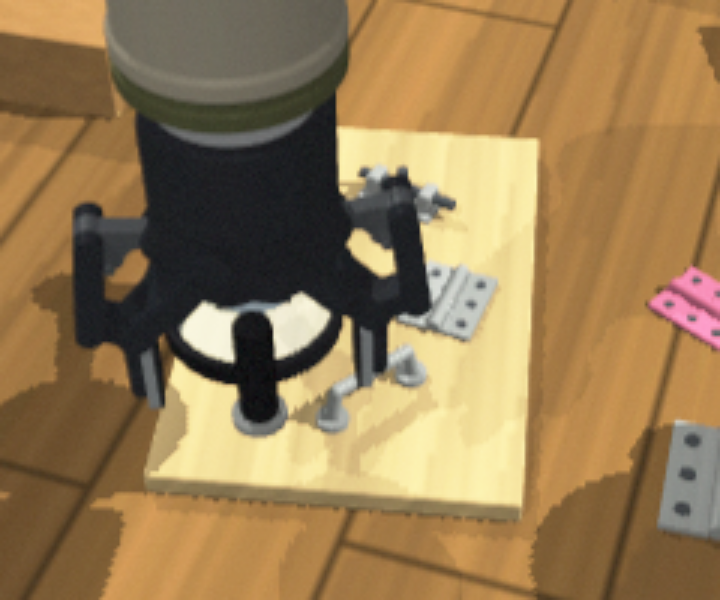

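The side view shows the knob (258,370) between the two fingertips (150,400) and (365,380), with nothing touching. I correct the 5 mm radial offset and close.

Call:
{"op": "servo_tool", "data": {
  "motion": [
    [85,-5,1,-1.5,0,0,0.015],
    [85,0,0,0,0,0,0],
    [30,0,0,0,0,0,0],
    [10,0,0,0,0,0,0],
    [10,0,0,0,0,0,0],
    [10,0,0,0,0,0,0],
    [10,0,0,0,0,0,0],
    [10,0,0,0,0,0,0]
  ],
  "force": 30
}}

```text
time: 3.65
tool_pos: [581.3, 159.1, 136.4]
tcp_rot: [179.3, 0.1, 115.1]
ft_force: [0.7, 0.0, -0.4]
finger_gap: 17.2
```

```bash
python3 -c "
from h import *
rel(576.5,157.5,126,114.8)"
```

```text
t 3.65 pos [581.264 159.121 136.382] rot [179.304   0.141 115.054] F [ 0.711  0.046 -0.436] gap 17.20808860447136
shift [ 0.574 -5.128 10.319] turn [0.012 0.002 0.004]
```

Gripped at a 17.2 mm gap on the 18 mm knob. Now I swing in 4° rows along the arc: tool −y, with the yaw turning along.

Call:
{"op": "servo_tool", "data": {
  "motion": [
    [10,-0.5,-13,0.5,0,0,-0.07],
    [10,-0.5,-13,0.5,0,0,-0.07],
    [10,-0.5,-13,0.5,0,0,-0.07],
    [10,-0.5,-13,0.5,0,0,-0.07],
    [10,-0.5,-13,0.5,0,0,-0.07],
    [10,0,0,0,0,0,0]
  ]
}}

```text
time: 4.25
tool_pos: [527.1, 123.7, 136.4]
tcp_rot: [179.1, 0.2, 136.0]
ft_force: [0.6, -3.6, -2.3]
finger_gap: 17.1
```

```bash
cat >>h.py <<'E'
def ang():
    s=sense();d=s['tool_pos'][:2]-[654,-10.3];t=np.degrees(np.arctan2(d[1],d[0]))%360
    print('angle',t,'r',np.hypot(*d));r=np.radians(t)
    rel(654+185*np.cos(r),-10.3+185*np.sin(r),130,t)
E
python3 -c "
from h import *
ang()"
```

```text
angle 133.44636372944356 r 184.55091140269977
t 4.25 pos [527.089 123.687 136.38 ] rot [179.143   0.245 135.982] F [ 0.59  -3.613 -2.271] gap 17.09326811181264
shift [ 0.476 -0.076  6.377] turn [0.015 0.004 0.044]
```

Call:
{"op": "servo_tool", "data": {
  "motion": [
    [10,-0.5,-13,0.5,0,0,-0.06],
    [10,-0.5,-13,0.5,0,0,-0.07],
    [10,-0.5,-13,0.5,0,0,-0.07],
    [10,-0.5,-13,0.5,0,0,-0.07],
    [10,-0.5,-13,0.5,0,0,-0.07],
    [10,-0.5,-13,0,0,0,-0.07],
    [10,-0.5,-13,0,0,0,-0.07],
    [10,-0.5,-13,0,0,0,-0.07],
    [10,-0.5,-13,0,0,0,-0.07],
    [10,0,0,0,0,0,0]
  ]
}}

```text
time: 5.25
tool_pos: [472.0, 22.3, 136.3]
tcp_rot: [179.1, 0.3, 172.8]
ft_force: [0.6, -1.7, -0.3]
finger_gap: 17.2
```

```bash
python3 -c "
from h import *
ang()"
```

```text
angle 169.85232023962712 r 184.86820164638374
t 5.25 pos [472.024  22.271 136.307] rot [179.104   0.269 172.75 ] F [ 0.616 -1.682 -0.322] gap 17.234343382846333
shift [ 0.161 -0.092  6.306] turn [0.016 0.004 0.051]
```

Call:
{"op": "servo_tool", "data": {
  "motion": [
    [10,-0.5,-13,0,0,0,-0.06],
    [10,-0.5,-13,0,0,0,-0.06],
    [10,-0.5,-13,0,0,0,-0.06],
    [10,-0.5,-13,0,0,0,-0.06],
    [10,0,-6,0,0,0,-0.03],
    [10,0,0,0,0,0,0],
    [10,0,0,0,0,0,0]
  ]
}}

```text
time: 5.95
tool_pos: [470.5, -34.3, 136.3]
tcp_rot: [179.0, 0.1, -171.7]
ft_force: [-3.1, -0.2, 2.6]
finger_gap: 17.0
```

```bash
python3 -c "
from h import *
ang()
cv2.imwrite('pics/sc3.png',snapshot('scene'))
cv2.imwrite('pics/si3.png',snapshot('side'))
a=cv2.resize(cv2.imread('pics/sc3.png')[170:300,180:360],(720,520),interpolation=2)
cv2.imwrite('pics/c3.png',a)"
```

```text
angle 187.45318570924383 r 185.01737338438585
t 5.95 pos [470.546 -34.3   136.269] rot [ 179.036    0.112 -171.698] F [-3.122 -0.227  2.587] gap 17.003596430987148
shift [-0.005 -0.106  6.268] turn [0.017 0.002 0.015]
```

View pics/c3.png

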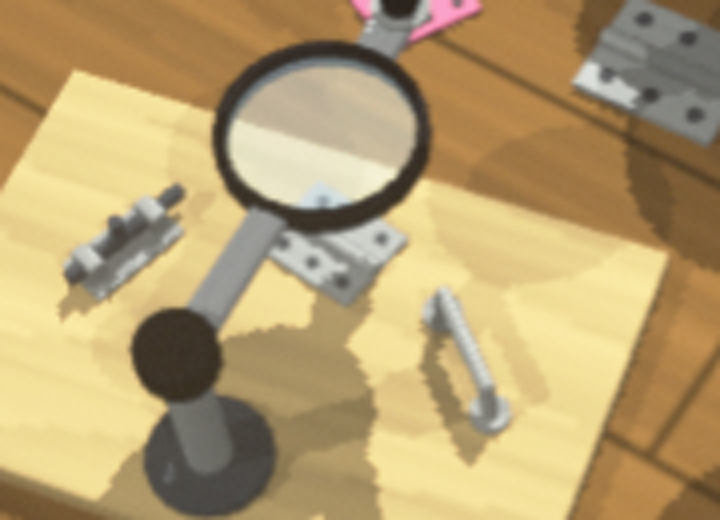

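The scene crop shows the ring centre at c3 (322,135), still short of the hinge. The hinge lies under the ring and there is no contact with the fittings. I compute where the lens is.

```bash
python3 -c "
from h import *
p=atz('scene',(180+322/4,170+135.5/4),106);print(p)
d=p[:2]-[654,-10.3];print(np.degrees(np.arctan2(d[1],d[0]))%360,np.hypot(*d))
b=cv2.resize(cv2.imread('pics/si3.png')[150:300,240:440],(800,600),interpolation=2)
cv2.imwrite('pics/c4.png',b)"
```

```text
[540.237 -24.266 106.   ]
186.9990200272601 114.61753917991823
```

View pics/c4.png

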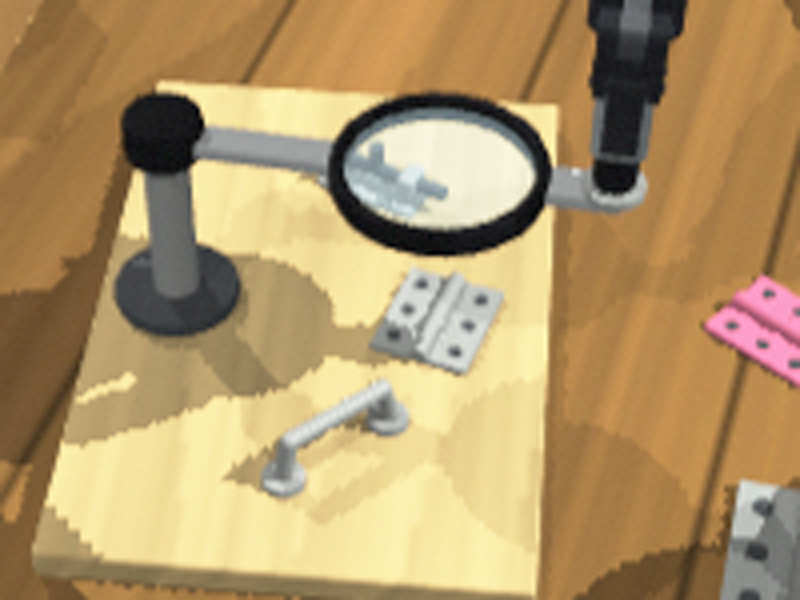

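The side crop shows the ring centre at (440,174) and the hinge centre at (438,322). The knob is held in the jaws.

```bash
python3 -c "
from h import *
for k,p in(('lens',atz('side',(240+440/4,150+174/4),106)),('hinge',atz('side',(240+438/4,150+322/4),19)),('tri',tri((260.5,203.9),(350,193.5)))):
  d=p[:2]-[654,-10.3];print(k,p,np.degrees(np.arctan2(d[1],d[0]))%360,np.hypot(*d))
"
```

```text
lens [538.666 -24.575 106.   ] 187.05552073912446 116.2145203743588
hinge [537.558 -27.267  19.   ] 188.29038676044703 117.67161253079951
tri [539.212 -25.334 104.724] 187.46190043536228 115.76803375591462
```

The lens is about 3.2 mm short in y, which is 5 mm at the knob.

Call:
{"op": "servo_tool", "data": {
  "motion": [
    [10,0,-5,0,0,0,-0.015],
    [10,0,0,0,0,0,0],
    [10,0,0,0,0,0,0],
    [10,0,0,0,0,0,0]
  ]
}}

```text
time: 6.45
tool_pos: [471.1, -38.2, 136.3]
tcp_rot: [179.0, 0.1, -170.7]
ft_force: [-3.9, -0.4, 2.0]
finger_gap: 17.0
```

```bash
python3 -c "
from h import *
ang()"
```

```text
angle 188.66579497311443 r 185.05895810709424
t 6.45 pos [471.054 -38.183 136.272] rot [ 179.021    0.096 -170.745] F [-3.867 -0.359  2.049] gap 17.005621486689027
shift [-0.048 -0.108  6.271] turn [0.017 0.002 0.01 ]
```

Knob angle is 188.67° against a target of 188.7°. I release and then lift.

Call:
{"op": "servo_tool", "data": {
  "motion": [
    [30,0,0,0,0,0,0],
    [50,0,0,0,0,0,0],
    [70,0,0,0,0,0,0],
    [70,0,0,0,0,0,0],
    [70,0,0,0,0,0,0],
    [70,0,0,0,0,0,0]
  ]
}}

```text
time: 7.05
tool_pos: [472.1, -37.1, 135.9]
tcp_rot: [178.9, 0.2, -170.8]
ft_force: [-0.1, 1.1, -0.2]
finger_gap: 69.8
```

Call:
{"op": "servo_tool", "data": {
  "motion": [
    [70,0,0,-15,0,0,0],
    [70,0,0,-25,0,0,0],
    [70,0,0,-25,0,0,0],
    [70,0,0,-25,0,0,0],
    [70,0,0,0,0,0,0],
    [70,30,0,0,0,0,0],
    [70,30,0,0,0,0,0],
    [70,0,0,0,0,0,0]
  ]
}}

```text
time: 7.85
tool_pos: [411.4, -48.7, 234.7]
tcp_rot: [179.0, 0.3, -170.8]
ft_force: [-0.3, -0.4, 0.7]
finger_gap: 69.9
```

```bash
python3 -c "
from h import *
ang()
for n in('scene','side'): cv2.imwrite('pics/%s5.png'%n,snapshot(n))
a=cv2.resize(cv2.imread('pics/scene5.png')[160:310,220:320],(400,600),interpolation=2)
b=cv2.resize(cv2.imread('pics/side5.png')[150:300,300:400],(400,600),interpolation=2)
cv2.imwrite('pics/c5.png',np.hstack([a,b]))"
```

```text
angle 189.00003406842197 r 245.63487819900703
t 7.85 pos [411.389 -48.726 234.735] rot [ 178.966    0.322 -170.764] F [-0.285 -0.448  0.672] gap 69.93460514157191
shift [-60.045  -2.146 105.052] turn [0.018 0.006 0.004]
```

View pics/c5.png

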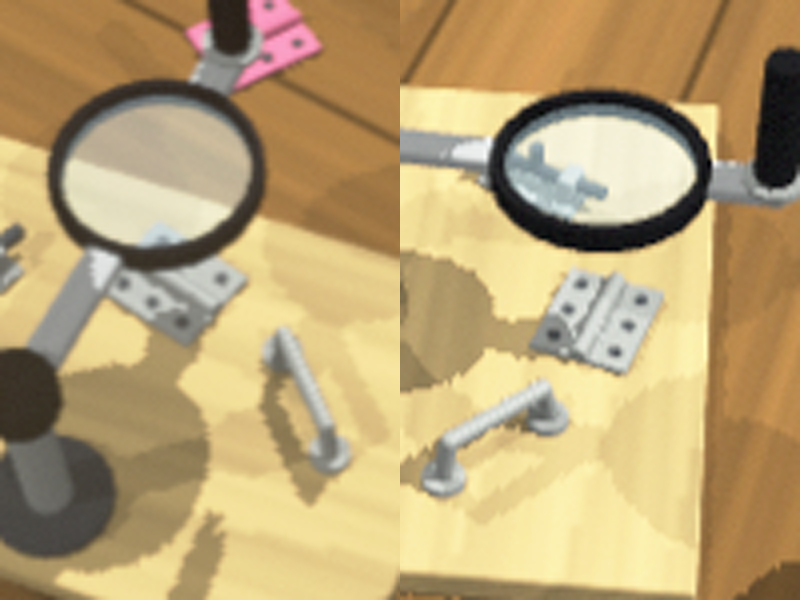

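After release, the ring centre is at left panel (156,174) and right panel (600,170). The hinge is unmoved at right panel (597,321), and the gripper is clear of the knob. Final numeric check:

```bash
python3 -c "
from h import *
a=(220+156.5/4,160+174/4);b=(300+200.5/4,150+170/4)
print(atz('scene',a,106),atz('side',b,106),tri(a,b))
print(atz('side',(300+197/4,150+321/4),19), atz('scene',(190+256/3.5,150+284/3.5),19))
"
```

```text
[540.844 -26.61  106.   ] [539.167 -26.988 106.   ] [539.736 -27.76  104.682]
[538.145 -27.719  19.   ] [541.148 -27.802  19.   ]
```

```bash
python3 -c "
from bench import *
print(hand_in())"
```

```text
the job is handed in; nothing more can be done
None
```

The lens now sits above the small grey butt hinge on the board, and the job was handed in at about 8 s. I gripped the magnifier's knob, swung the arm about 74° counterclockwise, let go and backed the gripper away.

- **Lens position:** after release both cameras put the lens centre at about (540, −27) mm. The hinge centre is at about (539.6, −27.8) mm, so the offset is about 1 mm, within the camera calibration of about 2 mm.
- **Hinge and gripper:** the hinge did not move, and the gripper was clear of everything.
- **Forces:** the wrist readings I took stayed below about 5 N.
- **Disagreements:** the two cameras differed by about 2–3 mm in x for the same points. The tool drifted up about 10 mm while gripping, so the knob was held higher than planned; this did no harm.

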